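Clip the heat sink on and power the board

TASK

Take the sprung heat-sink clip off its parking stand and clip it onto the leaning copper tab of the power board, in line with the tab, about centred on its width and with about half its jaw depth over the tab. Only then switch on the two ball-ended toggles of the console, each fully to its on stop (towards the panel's high edge). Leave the plain toggles as they are, and do not shift the spool, bottle or screwdriver.

Things in the scene. Friction and masses are not known exactly. Their poses are not given: they have to be found in the camera images.
- console: Grey switch console, 150 x 212 mm, fixed; origin: centre of its underside. Flat panel sloping 30 deg, low edge (22 mm) at its own -x (robot's side), high edge (97 mm) at +x. Six steel toggles in a row along its y, at y = -75, -45, -15, 15, 45, 75 mm, in varying order; each swings in the x-z plane about a pivot at x = -3, z = 65 mm in this frame.
- tab: Copper tab, a plate 6 mm thick (its x), 44 mm wide (its y), on the power board. Origin: middle of its top edge, 85 mm above the bench; own z runs along the plate up to that edge, leaning 30 deg from vertical towards the board's -x (robot's side). About 55 mm of it stands free.
- board: Green power board, 110 x 110 mm, fixed; origin: centre of its underside. Its black block (top 38 mm high) carries the leaning tab, whose top edge is at x = -14 mm here; other parts are up to 26 mm high.
- stand: Fixed parking stand: base 80 x 64 x 14 mm, on it an upright aluminium plate 6 mm thick (x), 44 mm wide (y), top 70 mm above the bench. Origin: centre of its underside. The clip starts on it, upright, jaw tips 22 mm below the plate's top edge.
- clip_mid (a point): Aluminium sprung clip with fins, 97 mm long, 30 mm wide (y), 70 to 120 g; point: hinge pin, mid-thickness. Own z from jaws to handles, x = squeeze direction. Jaw tips 47 mm below (-z), throat 42 mm deep; handles reach 49 mm above, a V 21 mm wide at the hinge, 42 mm at the top over the outsides. Pinched fully: parallel, 21 mm over the outsides, jaws gape 26 mm. Pinch 33 mm above: 10 to 16 N.
- clip_jaw (a joint): Opening of the clip in rad: 0 when shut on a 6 mm plate (stand or tab), -0.12 shut on nothing, 0.42 full open; sprung shut.
- spool_center (a point): Solder spool with green flanges standing on end, 68 mm diameter, 56 mm high; point at its centre. Bystander.
- flux_center (a point): Small flux bottle, 44 mm diameter, 90 mm high, standing; point at its centre. Bystander.
- driver_mid (a point): Screwdriver lying on the bench (own x along it), 200 mm long, 26 mm thick at the handle; point on its axis at mid-length. Bystander.
- ball_a_tip (a point): End of a ball-ended (18 mm steel ball centred on this point) toggle lever; steel rod of 8 mm diameter, the point is 60 mm from the pivot.
- ball_a (a joint): Toggle angle, rad: 0 = off stop (lever leans 0.45 rad from the panel's normal towards the panel's low edge), 0.9 = on stop (0.45 rad towards the high edge). Starts off. Stiff by friction (about 2 N at the end); stays where it is left.
- ball_b_tip (a point): End of a ball-ended (18 mm steel ball centred on this point) toggle lever; steel rod of 8 mm diameter, the point is 60 mm from the pivot.
- ball_b (a joint): Toggle angle, rad: 0 = off stop (lever leans 0.45 rad from the panel's normal towards the panel's low edge), 0.9 = on stop (0.45 rad towards the high edge). Starts off. Stiff by friction (about 2 N at the end); stays where it is left.
- plain_a_tip (a point): End of a plain (8 mm straight rod, its round end at this point, no ball) toggle lever; steel rod of 8 mm diameter, the point is 60 mm from the pivot.
- plain_a (a joint): Toggle angle, rad: 0 = off stop (lever leans 0.45 rad from the panel's normal towards the panel's low edge), 0.9 = on stop (0.45 rad towards the high edge). May start on or off. Stiff by friction (about 2 N at the end); stays where it is left.
- plain_b_tip (a point): End of a plain (8 mm straight rod, its round end at this point, no ball) toggle lever; steel rod of 8 mm diameter, the point is 60 mm from the pivot.
- plain_b (a joint): Toggle angle, rad: 0 = off stop (lever leans 0.45 rad from the panel's normal towards the panel's low edge), 0.9 = on stop (0.45 rad towards the high edge). May start on or off. Stiff by friction (about 2 N at the end); stays where it is left.
- plain_c_tip (a point): End of a plain (8 mm straight rod, its round end at this point, no ball) toggle lever; steel rod of 8 mm diameter, the point is 60 mm from the pivot.
- plain_c (a joint): Toggle angle, rad: 0 = off stop (lever leans 0.45 rad from the panel's normal towards the panel's low edge), 0.9 = on stop (0.45 rad towards the high edge). May start on or off. Stiff by friction (about 2 N at the end); stays where it is left.
- plain_d_tip (a point): End of a plain (8 mm straight rod, its round end at this point, no ball) toggle lever; steel rod of 8 mm diameter, the point is 60 mm from the pivot.
- plain_d (a joint): Toggle angle, rad: 0 = off stop (lever leans 0.45 rad from the panel's normal towards the panel's low edge), 0.9 = on stop (0.45 rad towards the high edge). May start on or off. Stiff by friction (about 2 N at the end); stays where it is left.
Things that resemble listed ones, but are neither listed nor needed, are in the scene too. What is shaped like the part that bears clip_mid but blue, purple or red is not meant.

How it is judged:
By the outcome, as a careful person would: the job done as asked, in the order asked, and still so for the second after the job is handed in, with the robot touching nothing.
It also fails if it takes over 64 s, if anything falls off the work surface, if the arm or the gripper's body presses on something with over 40 N, if the wrist force passes 120 N, or if a joint passes its speed limit or range.

ROBOT

A 6-joint arm with a two-finger parallel gripper is mounted at the origin on the work surface. World frame = base frame: x ahead of the robot, y to its left, z up, the work surface at z = 0. Lengths are in mm, angles in rad, forces in N, time in s.
With the tool pointing down it reaches from about 375 to 925 mm from the base axis. Payload 5.7 kg.
Tool frame: the origin (TCP) lies on the mounting face of the last link; the fingertips stand 182 mm ahead of it and the grasp point (between the pads) lies 163 mm ahead of it (arm.grasp_offset is the z of the grasp point in the tool frame, in mm); z points along the fingers, y is the line along which they close (so a half turn about z gives the same grasp; the last joint's range is limited). The gripper opens to 88 mm and grips with 3 to 60 N. Pads are 20 mm wide; open, the fingers measure 115 mm over their backs; the gripper's body (75 mm by 178 mm) begins 61 mm behind the grasp point.
Start: joints at [1.229, 0.359, 1.51, -0, 1.272, -0.115], TCP at [134.918, 584.622, 404.623] pointing down, gripper open.
Joint ranges: [-2.97, 2.97], [-1.01, 2.36], [0.21, 2.38], [-0.96, 4.11], [0.2, 2.71], [-2.98, 2.98]. Speed limits (rad/s): [2.39, 2.39, 3.14, 3.14, 3.14, 3.14].

INTERFACE

Orientations are given as [roll, pitch, yaw] about the fixed x, y, z axes, in that order (R = Rz(yaw) Ry(pitch) Rx(roll)).
In Python, from cell import arm gives the robot as it stands.
- The arm moves only by the shell command python3 -m pendant 'ROWS' [FORCE]. ROWS is text: rows parted by semicolons, each of 7 numbers parted by spaces: the closure, from 0 (fully open) to 1 (shut), then the shift along the tool's x, y, z in m, then the turn, a rotation vector about the tool's x, y, z in rad. A call has 1 to 12 rows; each row shifts and turns the commanded pose from where the row before left it, along the tool's axes as they then stand; what a row does not reach is not made up. A row lasts 1/12 s, in which the tool goes at most 41.7 mm and 7.16 degrees, less where a joint would pass 70% of its speed; a pose out of reach is approached as far as the arm can. A call is refused whole if a number of a shift passes 0.0417 or a number of a turn 0.125, either way. A call with a gripper value outside its range is refused whole. The fingers move at their own pace and stop on an object; FORCE is the grip in N (left out, the last holds). Time passes only in rows, so rows that do not move let the fingers close. It gives the time, the measured TCP pose, the force, the opening and the grip force at its end, in the units of the state.
- arm.read_state(): the state, without advancing time (a new reading comes with each control period).
- arm.get_image(name): name is "side" or "top" or "wrist"; returns the picture (420x560x3 uint8, red, green, blue); there is no depth.
- arm.calibration(name): a dict with "intrinsics" (3x3 intrinsics, pixels), "rvec" (rotation vector, rad) and "tvec" (3), from world to camera coordinates, as OpenCV has them; the wrist camera has in their place "T_tool_cam" (4x4, takes a point from camera to tool coordinates, whose origin is the TCP and whose axes are the flange's). Camera axes: x right, y down, z forward; pixel columns grow to the right and rows downward; lengths in mm; the calibration is good to about 2 mm. A picture is of the moment at which its call begins: read the wrist's pose just before it. calibration takes no time and is no camera call.
- arm.hand_in(): hands the job in; it is judged then, once.
Trained networks look in the newest picture that a camera, given by its name, has taken for a name from the list of things; names that differ only in an ending like _2 or _b are one class to them, and where a whole thing is asked for, a point or a joint stands for the part that bears it (a point fixed in the world has none). Each returns a list of dicts, best first, with "conf" (0 to 1); they miss things now and then, are a little off and sometimes report something else, mostly with a low value. They report only what shows in the picture. A call takes as long as a camera call. They do not tell look-alikes from the thing itself.
- arm.trace(target, camera): "pixels" (420x560 bool, what is visible of it) and "position" ([column, row] in pixels, amid what is visible of it).
- arm.landmark_of(target, camera): "position" ([column, row] in pixels: a listed point, or the origin of a listed thing).
The state is a dict: "clock": time; "joint_pos": joint angles; "joint_velocities": joint speeds; "joint_efforts": joint torques, N m; "position": TCP position; "eef_rot": TCP orientation; "force": force on the tool from outside, world axes, zero at the start; "wrist_torque": the same for the moment, N m; "finger_gap": finger opening in mm; "grip_force": force on a finger pad.
Only numpy, scipy, OpenCV 4.12 (cv2) and the standard library are available. Lean on these libraries where they do the work, as an engineer would, in place of code of your own. Each camera call takes 0.05 s, during which the arm holds its last target. There are 200 camera calls.

## Working session

There is one attempt and no reset: what is moved stays moved. The work goes in short steps, Python scripts to look and compute and a shell command to move; the robot and the scene stay as the last step left them, time stands still between calls to the robot, and variables do not carry over. Pictures are saved under pics/ and viewed, at most 14 in all, crops included, and the job is handed in when it is done.

```bash
mkdir -p pics; ls
python3 - <<'E'
from cell import arm
import cv2,numpy as np
for n in ("side","top"):
    im=arm.get_image(n); cv2.imwrite(f"pics/{n}0.png",im[:,:,::-1])
    c=arm.calibration(n); R=cv2.Rodrigues(np.array(c["rvec"],float))[0]; print(n,np.round(c["intrinsics"],0).tolist(),np.round(-R.T@np.array(c["tvec"]).ravel()),np.round(R,2).tolist())
    for t in ["clip_mid","console","tab","board","stand","ball_a_tip","plain_a_tip","spool_center","flux_center","driver_mid"]:
        print(t,[(np.round(d["position"]).tolist(),round(d["conf"],2)) for d in arm.landmark_of(t,n)])
c=arm.calibration("wrist");print(c)
print(arm.read_state())
E
```

```text
pics
side [[409.0, 0.0, 281.0], [0.0, 409.0, 205.0], [0.0, 0.0, 1.0]] [337. 541. 724.] [[-0.91, -0.41, 0.01], [-0.3, 0.66, -0.69], [0.27, -0.63, -0.72]]
clip_mid [([288.0, 176.0], 0.89), ([298.0, 160.0], 0.79), ([299.0, 240.0], 0.71), ([235.0, 205.0], 0.61), ([265.0, 230.0], 0.2), ([232.0, 320.0], 0.15)]
console [([220.0, 314.0], 0.97)]
tab [([328.0, 120.0], 0.63)]
board [([319.0, 146.0], 0.82)]
stand [([282.0, 206.0], 0.61), ([353.0, 236.0], 0.27)]
ball_a_tip [([227.0, 335.0], 0.76)]
plain_a_tip [([237.0, 305.0], 0.51)]
spool_center [([252.0, 154.0], 0.93)]
flux_center [([265.0, 227.0], 0.85)]
driver_mid [([350.0, 235.0], 0.73), ([241.0, 273.0], 0.47)]
top [[418.0, 0.0, 281.0], [0.0, 418.0, 207.0], [0.0, 0.0, 1.0]] [ 394.  -16. 1124.] [[-0.02, -1.0, -0.02], [-0.98, 0.03, -0.2], [0.2, 0.01, -0.98]]
clip_mid [([362.0, 202.0], 0.85), ([317.0, 171.0], 0.82), ([265.0, 244.0], 0.77), ([282.0, 177.0], 0.71), ([311.0, 214.0], 0.62), ([313.0, 205.0], 0.56)]
console [([192.0, 219.0], 0.7)]
tab [([406.0, 210.0], 0.63), ([417.0, 212.0], 0.58), ([305.0, 277.0], 0.33)]
board [([406.0, 210.0], 0.7
[... 769 characters left out ...]
'clock': 1.1, 'joint_pos': array([ 1.22887010e+00,  3.58818412e-01,  1.51039312e+00,  3.51462555e-05,
        1.27252861e+00, -1.15090810e-01]), 'joint_velocities': array([-0.00017424,  0.00055952,  0.00067107,  0.0008126 , -0.00088753,
        0.00059278]), 'joint_efforts': array([-1.86809550e-03, -5.15351558e+01, -2.71127129e+01,  6.70515513e-02,
        2.45063414e-02, -5.04367688e-05]), 'position': array([134.92871317, 584.61985057, 404.61442629]), 'eef_rot': array([-3.14145000e+00, -5.03078525e-05,  2.91474690e+00]), 'force': array([ 0.41239377, -0.40354004, -0.5136282 ]), 'wrist_torque': array([ 0.00998399, -0.03502838,  0.00305007]), 'grip_force': 0.0, 'finger_gap': 88.02928140952748}
```

View both.

Run:
```python
import cv2
a=cv2.imread("pics/side0.png");b=cv2.imread("pics/top0.png")
cv2.imwrite("pics/side0c.png",cv2.resize(a[90:390,140:440],(600,600),interpolation=cv2.INTER_CUBIC))
cv2.imwrite("pics/top0c.png",cv2.resize(b[110:320,130:450],(800,525),interpolation=cv2.INTER_CUBIC))
```

```text
(no output)
```

View pics/side0c.png

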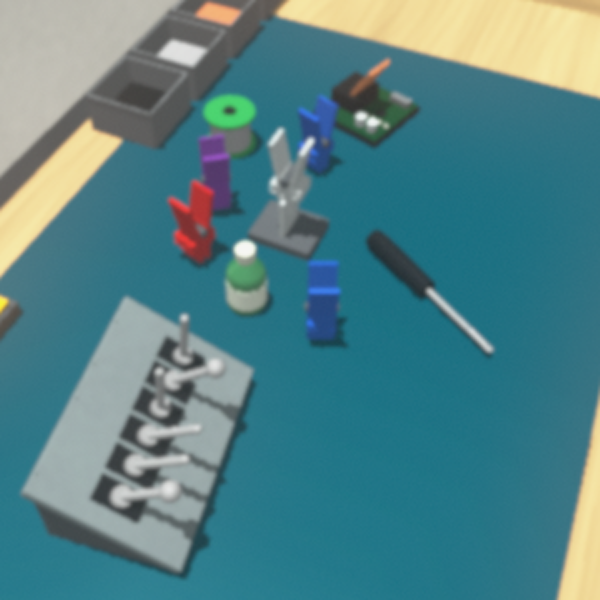

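View pics/top0c.png

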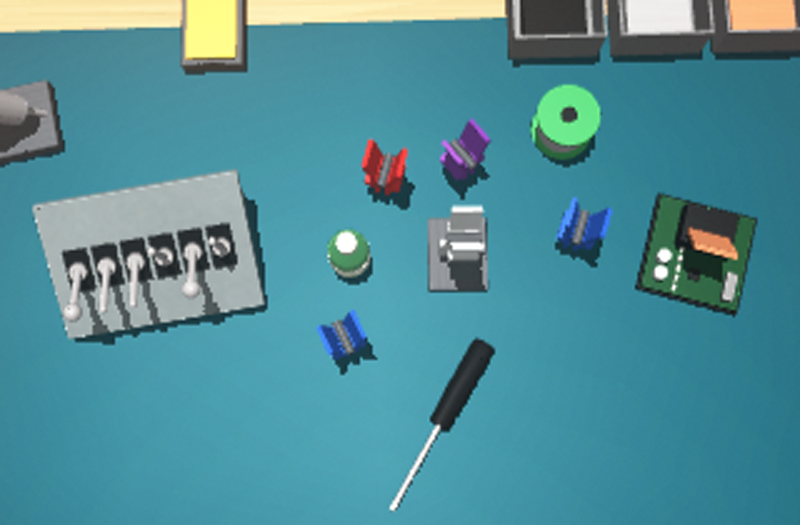

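```bash
cat > h.py <<'E'
from cell import arm
import cv2,numpy as np
from scipy.spatial.transform import Rotation as Ro
def cam(n):
    c=arm.calibration(n);K=np.array(c["intrinsics"])
    if n=="wrist":
        s=arm.read_state();T=np.eye(4);T[:3,:3]=Ro.from_euler("xyz",s["eef_rot"]).as_matrix();T[:3,3]=s["position"]
        T=T@np.array(c["T_tool_cam"]);return K,T[:3,:3],T[:3,3]
    R=cv2.Rodrigues(np.array(c["rvec"],float))[0];return K,R.T,-R.T@np.array(c["tvec"]).ravel()
def ray(c,px):
    K,R,o=c;d=R@np.linalg.solve(K,[px[0],px[1],1.]);return o,d/np.linalg.norm(d)
def atz(c,px,z):
    o,d=ray(c,px);return o+d*(z-o[2])/d[2]
def proj(c,p):
    K,R,o=c;q=(np.atleast_2d(p)-o)@R;q=q/q[:,2:];return (q@K.T)[:,:2]
def tri(rs):
    A=sum(np.eye(3)-np.outer(d,d) for o,d in rs);b=sum((np.eye(3)-np.outer(d,d))@o for o,d in rs);return np.linalg.solve(A,b)
E
python3 - <<'E'
from h import *
s,t=cam("side"),cam("top")
for n,a,b,z in [("clip",(288,176),(313,205),95),("tab",(328,120),(415,207),85),("board",(319,146),(406,210),0),("console",(220,314),(192,212),0),("spool",(252,154),(355,158),28),("flux",(265,227),(269,210),45),("driver",(350,235),(305,281),13)]:
    print(n,np.round(atz(t,b,z)),np.round(atz(s,a,z)),np.round(tri([ray(s,a),ray(t,b)])))
for n,p,z in [("ballA",(72,312),99),("ballB",(190,288),99),("c00",(33,208),97),("c01",(237,171),97),("c10",(72,338),22),("c11",(265,305),22),("b",(660,195),3),("b",(757,215),3),("b",(737,314),3),("b",(637,290),3)]:
    print(n,np.round(atz(t,(p[0]/2.5+130,p[1]/2.5+110),z)))
E
```

```text
clip [604. -85.  95.] [598. -97.  95.] [598. -85. 107.]
tab [ 594. -342.   85.] [ 593. -357.   85.] [ 590. -338.   98.]
board [ 603. -344.    0.] [ 608. -346.    0.] [ 605. -343.    3.]
console [613. 242.   0.] [600. 227.   0.] [602. 235.  17.]
spool [ 746. -209.   28.] [ 747. -204.   28.] [ 749. -209.   23.]
flux [604.  28.  45.] [599.  24.  45.] [600.  27.  49.]
driver [419. -62.  13.] [427. -59.  13.] [423. -61.  11.]
ballA [538. 301.  99.]
ballB [559. 183.  99.]
c00 [646. 345.  97.]
c01 [679. 137.  97.]
c10 [521. 324.  22.]
c11 [551. 118.  22.]
b [ 665. -315.    3.]
b [ 640. -419.    3.]
b [ 531. -387.    3.]
b [ 560. -282.    3.]
```

```bash
T="0 0 0 0 0 0 0.1222"; 
python3 -m pendant '0 0 0 0 0 0 0.1222;0 0 0 0 0 0 0.1222;0 0 0 0 0 0 0.1222;0 0 0 0 0 0 0.1222;0 0 0 0 0 0 0.1222;0 0 0 0 0 0 0.1222;0 0 0 0 0 0 0.1222;0 0 0 0 0 0 0.1222;0 0 0 0 0 0 0.1222;0 0 0 0 0 0 0.1222;0 0 0 0 0 0 0.1222'
python3 -m pendant '0 -0.0335 0.02325 0 0 0 0;0 -0.0335 0.02325 0 0 0 0;0 -0.0335 0.02325 0 0 0 0;0 -0.0335 0.02325 0 0 0 0;0 -0.0335 0.02325 0 0 0 0;0 -0.0335 0.02325 0 0 0 0;0 -0.0335 0.02325 0 0 0 0;0 -0.0335 0.02325 0 0 0 0;0 -0.0335 0.02325 0 0 0 0;0 -0.0335 0.02325 0 0 0 0'
python3 -m pendant '0 -0.0335 0.02325 0 0 0 0;0 -0.0335 0.02325 0 0 0 0;0 -0.0335 0.02325 0 0 0 0;0 -0.0335 0.02325 0 0 0 0;0 -0.0335 0.02325 0 0 0 0;0 -0.0335 0.02325 0 0 0 0;0 -0.0335 0.02325 0 0 0 0;0 -0.0335 0.02325 0 0 0 0;0 -0.0335 0.02325 0 0 0 0;0 -0.0335 0.02325 0 0 0 0;0 0 0 0 0 0 0;0 0 0 0 0 0 0'
python3 - <<'E'
from h import *
c=cam("wrist");im=arm.get_image("wrist");cv2.imwrite("pics/w1.png",im[:,:,::-1])
np.savez("w1.npz",K=c[0],R=c[1],o=c[2])
for t,z in (("clip_mid",95),("stand",0)):
    for d in arm.landmark_of(t,"wrist"): print(t,np.round(d["position"],1),round(d["conf"],2),np.round(atz(c,d["position"],z),1))
E
```

```text
clock: 2.02
position: [134.9, 584.6, 404.6]
eef_rot: [-3.142, 0.0, 1.565]
force: [0.4, 0.1, -0.5]
finger_gap: 87.8
grip_force: 0.0
clock: 2.85
position: [368.0, 247.8, 405.0]
eef_rot: [3.141, -0.0, 1.571]
force: [0.9, 0.1, 0.4]
finger_gap: 87.6
grip_force: 0.0
clock: 3.85
position: [600.7, -87.4, 404.2]
eef_rot: [3.142, 0.0, 1.568]
force: [-0.6, 0.4, 0.8]
finger_gap: 87.8
grip_force: 0.0
clip_mid [302.5 297.1] 0.86 [ 618.9 -187.6   95. ]
clip_mid [193.2  69. ] 0.74 [524.5  30.2  95. ]
clip_mid [368.2 118.7] 0.64 [673.6 -10.   95. ]
clip_mid [379. 198.] 0.63 [689.1 -81.5  95. ]
clip_mid [285.2 202.9] 0.55 [601.1 -86.   95. ]
stand [287.7 183.2] 0.88 [604.5 -87.5   0. ]
```

View pics/w1.png

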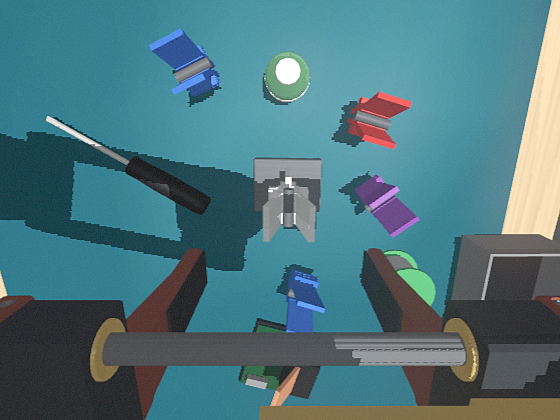

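```bash
python3 -m pendant '0 -0.037 -0.002 0 0 0 0;0 -0.037 -0.002 0 0 0 0;0 -0.037 -0.002 0 0 0 0;0 -0.037 -0.002 0 0 0 0;0 -0.037 -0.002 0 0 0 0;0 -0.037 -0.002 0 0 0 0;0 -0.037 0 0 0 0 0;0 0 0 0 0 0 0;0 0 0 0 0 0 0'
python3 - <<'E'
from h import *
c=cam("wrist");im=arm.get_image("wrist")
np.savez("w2.npz",K=c[0],R=c[1],o=c[2],im=im)
for t,z in (("tab",85),("board",0)):
    for d in arm.landmark_of(t,"wrist"): print(t,np.round(d["position"],1),round(d["conf"],2),np.round(atz(c,d["position"],z),1))
a=cv2.imread("pics/w1.png")[140:260,230:350]; b=im[:,:,::-1][110:290,180:400]
print(c[2])
cv2.imwrite("pics/c1.png",np.hstack([cv2.resize(a,(360,360),interpolation=cv2.INTER_CUBIC),cv2.resize(b,(440,360),interpolation=cv2.INTER_CUBIC)]))
E
```

```text
clock: 4.75
position: [587.3, -344.7, 404.7]
eef_rot: [-3.141, -0.0, 1.569]
force: [-0.6, -0.0, -0.0]
finger_gap: 87.6
grip_force: 0.0
tab [279.3 197.5] 0.73 [ 582.  -340.6   85. ]
tab [293.9 183. ] 0.4 [ 596.1 -326.3   85. ]
board [293.  186.8] 0.8 [ 597.6 -349.3    0. ]
[ 586.83284197 -262.17521146  384.99494131]
```

View pics/c1.png

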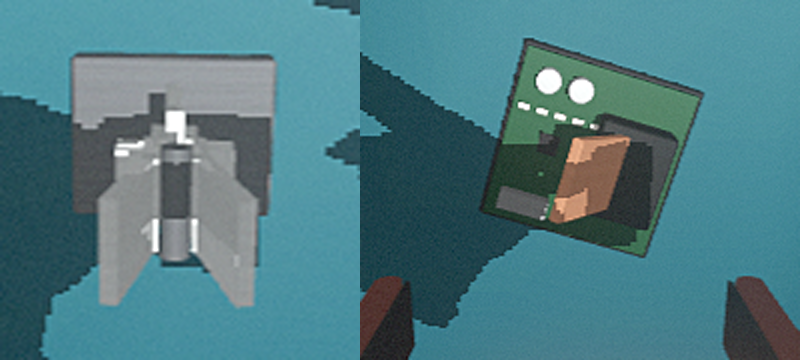

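Run:
```python
from h import *
from scipy.optimize import least_squares,minimize
w=np.load("w2.npz");c=(w["K"],w["R"],w["o"]);im=w["im"]
cr=np.array([(525,39),(703,93),(645,256),(482,210)],float);px=np.c_[(cr[:,0]-360)/2+180,cr[:,1]/2+110]
def rz(a):return np.array([[np.cos(a),-np.sin(a),0],[np.sin(a),np.cos(a),0],[0,0,1]])
B=np.array([(-55,55,0),(55,55,0),(55,-55,0),(-55,-55,0)],float)
for z in (2,4,6):
    f=lambda p:(proj(c,B@rz(p[2]).T+[p[0],p[1],z])-px).ravel()
    s=least_squares(f,[598,-350,-.27]);print(z,np.round(s.x,3),s.cost,np.round(s.fun,1), "tab from board",np.round(s.x[:2]-14*np.array([np.cos(s.x[2]),np.sin(s.x[2])]),1))
# tab silhouette fit
hsv=cv2.cvtColor(im,cv2.COLOR_RGB2HSV);m=((hsv[...,0]<22)&(hsv[...,1]>70)&(hsv[...,2]>50)).astype(np.uint8)
m[:130]=0;m[230:]=0;m[:,:250]=0;m[:,340:]=0
t=arm.trace("tab","wrist")[0]["pixels"];print(m.sum(),t.sum(),(m*t).sum())
Rt=Ro.from_euler("y",-30,degrees=True).as_matrix()
def sil(p):
    P=np.array([(x,y,z) for x in(-3,3) for y in(-22,22) for z in(-p[3],0)])@Rt.T@rz(p[2]).T+[p[0],p[1],85]
    q=cv2.convexHull(proj(c,P).astype(np.float32))
    S=np.zeros((420*4,560*4),np.uint8);cv2.fillConvexPoly(S,np.round((q+.5)*4).astype(np.int32),1)
    return cv2.resize(S.astype(np.float32),(560,420),interpolation=cv2.INTER_AREA)
for M in (m,t.astype(np.float32)):
    f=lambda p:np.abs(sil(p)-M).sum()
    s=minimize(f,[584,-345,-.27,52],method="Nelder-Mead",options=dict(initial_simplex=np.array([[584,-345,-.27,52],[590,-345,-.27,52],[584,-338,-.27,52],[584,-345,-.15,52],[584,-345,-.27,44]]),maxiter=300));print(np.round(s.x,3),s.fun)
# stand/clip
w=np.load("w1.npz");c=(w["K"],w["R"],w["o"])
f=lambda x,y:(230+x/3,140+y/3)
print("handle tops z144",atz(c,f(99,304),144),atz(c,f(254,304),144))
for a in[(72,55),(275,57)]:print("stand",atz(c,f(*a),14))
for a in[(72,212),(270,214)]:print("stand",atz(c,f(*a),14))
print("pred tops",(proj(c,[(601+dx,-86+dy,144) for dx in(-21,21) for dy in(-15,15)])-[230,140])*3)
```

```text
2 [ 5.99184e+02 -3.48603e+02 -2.86000e-01] 0.95241745205283 [ 0.3 -0.2  0.3 -0.5  0.3  0.3 -0.9  0.6] tab from board [ 585.8 -344.7]
4 [ 5.99119e+02 -3.48212e+02 -2.86000e-01] 1.8306131172267024 [ 0.1 -0.5  0.6 -0.6  0.4  0.6 -1.2  0.8] tab from board [ 585.7 -344.3]
6 [ 5.99055e+02 -3.47822e+02 -2.86000e-01] 3.155512549907152 [-0.  -0.7  0.9 -0.7  0.5  0.9 -1.5  1. ] tab from board [ 585.6 -343.9]
1169 1102 1100
[ 5.84979e+02 -3.43219e+02 -3.03000e-01  5.61270e+01] 47.1875
[ 5.85264e+02 -3.42989e+02 -3.02000e-01  5.30990e+01] 71.0625
handle tops z144 [ 582.8329401  -104.68700376  144.        ] [ 624.89550563 -104.8029993   144.        ]
stand [565.3048023  -55.04757253  14.        ]
stand [643.61788017 -56.04574416  14.        ]
stand [ 563.33435823 -118.37648991   14.        ]
stand [ 643.64091234 -119.45236292   14.        ]
pred tops [[ 88.20888926 291.37510219]
 [ 85.21395294 184.27701766]
 [243.64434818 290.97441259]
 [246.23857467 183.83422194]]
```

```bash
python3 -m pendant '0 0.0366 0.0024 0 0 0 0;0 0.0366 0.0024 0 0 0 0;0 0.0366 0.0024 0 0 0 0;0 0.0366 0.0024 0 0 0 0;0 0.0366 0.0024 0 0 0 0;0 0.0366 0.0024 0 0 0 0;0 0.0366 0.0023 0 0 0 0;0 0 0 0.015 0 0 0;0 0 0 0.02 0 0 0;0 0 0 0.02 0 0 0;0 0 0 0.01 0 0 0;0 0 0 0 0 0 0'
python3 -m pendant '0 0 0 0.015 0 0 0;0 0 0 0.015 0 0 0;0 0 0 0.0137 0 0 0;0 0 0 0.005 0 0 0;0 0 0 0 0 0 0;0 0 0 0 0 0 0;0 0 0 0 0 0 0'
python3 - <<'E'
from h import *
arm.get_image("wrist");c=cam("wrist")
cv2.imwrite("pics/w3.png",cv2.resize(arm.get_image("wrist")[110:370,130:440,::-1],(620,520)))
E
```

```text
clock: 5.95
position: [603.1, -86.7, 337.5]
eef_rot: [-3.137, -0.001, 1.572]
force: [-0.3, -0.3, -0.1]
finger_gap: 87.4
grip_force: 0.0
clock: 6.53
position: [605.0, -88.4, 292.3]
eef_rot: [3.14, 0.001, 1.571]
force: [-0.2, -0.0, 0.6]
finger_gap: 88.0
grip_force: 0.0
```

View pics/w3.png

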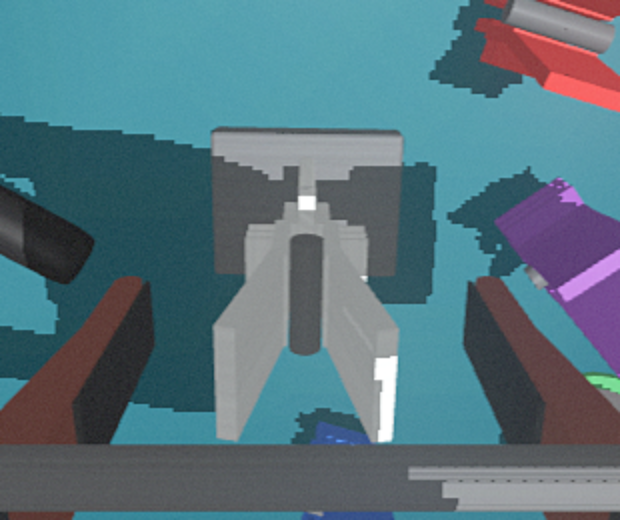

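```bash
python3 -c "
from h import *
c=cam('wrist')
for p in [(215,327),(398,330),(215,438),(398,440)]: print(atz(c,(130+p[0]/2,110+p[1]/2),144))"
python3 -m pendant '1 0 0 0 0 0 0;1 0 0 0 0 0 0;1 0 0 0 0 0 0;1 0 0 0 0 0 0;1 0 0 0 0 0 0;1 0 0 0 0 0 0;1 0 0 0 0 0 0;1 0 0 0 0 0 0;1 0 0 0 0 0 0;1 0 0 0 0 0 0;1 0 0 0 0 0 0;1 0 0 0 0 0 0' 30
```

```text
[583.66145885 -74.8420653  144.        ]
[624.80762806 -75.62123886 144.        ]
[ 582.3739312  -104.35540739  144.        ]
[ 626.04940902 -104.96064591  144.        ]
clock: 7.63
position: [604.4, -88.3, 290.9]
eef_rot: [-3.141, 0.0, 1.571]
force: [-0.1, 0.9, -0.8]
finger_gap: 20.6
grip_force: 29.9
```

```bash
python3 -m pendant '1 0 0 -0.01 0 0 0;1 0 0 -0.015 0 0 0;1 0 0 -0.015 0 0 0;1 0 0 -0.02 0 0 0;1 0 0 -0.03 0 0 0;1 0 0 -0.04 0 0 0;1 0 0 0 0 0 0.0973;1 0 0 0 0 0 0.0973;1 0 0 0 0 0 0.0973;1 0 0 0 0 0 0'
python3 -m pendant '1 0 0 0 -0.1047 0 0;1 0 0 0 -0.1047 0 0;1 0 0 0 -0.1047 0 0;1 0 0 0 -0.1047 0 0;1 0 0 0 -0.1047 0 0;1 0 0 0 0 0 0;1 0 0 0 0 0 0'
cat > tgt.py <<'E'
from h import *
import sys
def go(tab,psi,h,ox):
    s=arm.read_state();R=Ro.from_euler("xyz",s["eef_rot"]);
    Rb=Ro.from_euler("z",psi)
    tx=Rb.apply([0,1,0]);tz=Rb.apply([.5,0,-np.sqrt(.75)]);ty=np.cross(tz,tx)
    T=np.array(tab)-tz*(221+h)+tx*ox
    Rt=Ro.from_matrix(np.c_[tx,ty,tz])
    print("rotvec tool",np.round((R.inv()*Rt).as_rotvec(),4),"target",np.round(T,1),"shift tool mm",np.round(R.inv().apply(T-s["position"]),1))
if __name__=="__main__": go((585.4,-343.8,85),-.292,80,1.6)
E
python3 tgt.py; python3 -c "
from h import *
im=arm.get_image('wrist');cv2.imwrite('pics/w4.png',im[:,:,::-1])"
```

```text
clock: 8.47
position: [604.4, -88.2, 422.2]
eef_rot: [3.14, 0.0, 1.275]
force: [0.1, 0.3, -0.0]
finger_gap: 19.9
grip_force: 29.9
clock: 9.05
position: [603.5, -88.0, 420.8]
eef_rot: [2.622, 0.001, 1.281]
force: [-0.1, -0.3, -1.0]
finger_gap: 19.9
grip_force: 29.9
rotvec tool [-0.0043  0.0002  0.0021] target [ 441.7 -298.9  345.7] shift tool mm [-248.4 -119.5   18.5]
```

View pics/w4.png

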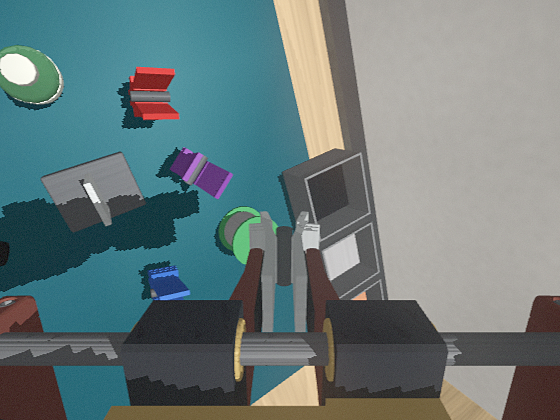

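```bash
python3 -m pendant '1 -0.031 -0.015 0.0023 0 0 0;1 -0.031 -0.015 0.0023 0 0 0;1 -0.031 -0.015 0.0023 0 0 0;1 -0.031 -0.015 0.0023 0 0 0;1 -0.031 -0.015 0.0023 0 0 0;1 -0.031 -0.015 0.0023 0 0 0;1 -0.031 -0.015 0.0023 0 0 0;1 -0.031 -0.0145 0.0023 0 0 0;1 0 0 0 0 0 0;1 0 0 0 0 0 0;1 0 0 0 0 0 0'
python3 tgt.py
python3 - <<'E'
from h import *
c=cam("wrist");im=arm.get_image('wrist');
for t in("tab","board","clip_mid"):
    for d in arm.landmark_of(t,"wrist"): print(t,np.round(d["position"],1),round(d["conf"],2),np.round(atz(c,d["position"],{"tab":85,"board":0,"clip_mid":150}[t]),1))
np.savez("w5.npz",K=c[0],R=c[1],o=c[2],im=im)
psi=-.292;Rb=Ro.from_euler("z",psi)*Ro.from_euler("y",-30,degrees=True)
im=im.copy()
for p in proj(c,Rb.apply([(x,y,0) for x in(-3,3) for y in(-22,22)])+[585.4,-343.8,85]): cv2.circle(im,tuple(np.round(p).astype(int)),1,(0,255,0),-1)
cv2.imwrite('pics/w5.png',cv2.resize(im[100:310,140:420,::-1],(800,600),interpolation=cv2.INTER_CUBIC))
E
```

```text
clock: 10.02
position: [443.3, -299.0, 345.5]
eef_rot: [2.619, -0.001, 1.279]
force: [0.3, 0.1, -1.0]
finger_gap: 20.0
grip_force: 29.9
rotvec tool [-0.0008 -0.0011 -0.0003] target [ 441.7 -298.9  345.7] shift tool mm [-0.4 -1.3 -0.9]
tab [281.5 207.8] 0.78 [ 583.9 -341.7   85. ]
board [257.4 188.4] 0.78 [ 599.  -346.9   -0. ]
clip_mid [260.5  57.9] 0.7 [ 568.3 -219.4  150. ]
```

View pics/w5.png

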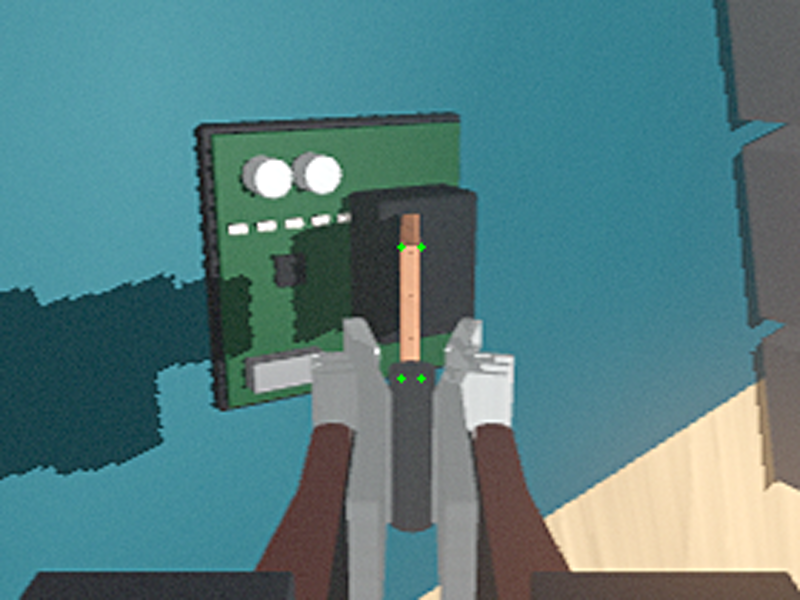

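```bash
python3 -m pendant '1 0.0003 -0.001 0.008 0 0 0;1 0 0 0.008 0 0 0;1 0 0 0.008 0 0 0;1 0 0 0.008 0 0 0;1 0 0 0.008 0 0 0;1 0 0 0.008 0 0 0;1 0 0 0.008 0 0 0;1 0 0 0.008 0 0 0;1 0 0 0.008 0 0 0;1 0 0 0.007 0 0 0;1 0 0 0 0 0 0;1 0 0 0 0 0 0'
python3 -c "
from tgt import *
go((585.4,-343.8,85),-.292,0,1.6)
c=cam('wrist');im=arm.get_image('wrist')
print('hinge? tab',[(d['position'],d['conf']) for d in arm.landmark_of('clip_mid','wrist')])
cv2.imwrite('pics/w6.png',cv2.resize(im[100:310,140:420,::-1],(800,600),interpolation=cv2.INTER_CUBIC))
"
```

```text
clock: 11.22
position: [479.9, -309.4, 275.9]
eef_rot: [2.619, -0.0, 1.279]
force: [-0.5, 0.4, -1.6]
finger_gap: 20.4
grip_force: 29.9
rotvec tool [-0.0009 -0.0003 -0.0002] target [ 480.  -310.5  276.4] shift tool mm [-0.9  0.6 -0.2]
hinge? tab [([254.5, 37.0], 0.79), ([285.4, 255.9], 0.55), ([253.2, 208.6], 0.31)]
```

View pics/w6.png

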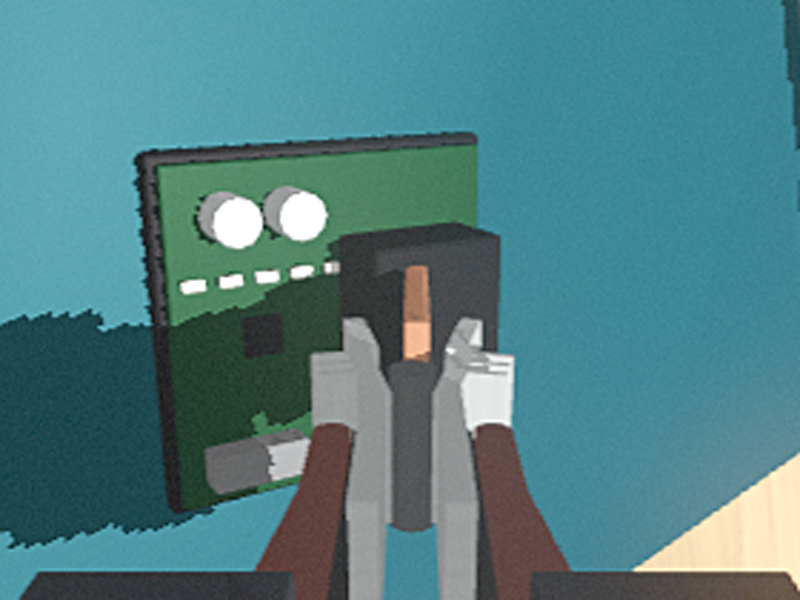

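```bash
python3 -m pendant '1 -0.0005 0.001 0 0 0 0;1 0 0 0 0 0 0;0.6 0 0 0 0 0 0;0.5 0 0 0 0 0 0;0.4 0 0 0 0 0 0;0.2 0 0 0 0 0 0;0 0 0 0 0 0 0;0 0 0 0 0 0 0;0 0 0 0 0 0 0;0 0 0 0 0 0 0;0 0 0 0 0 0 0'
python3 -m pendant '0 0 0 -0.015 0 0 0;0 0 0 -0.02 0 0 0;0 0 0 -0.02 0 0 0;0 0 0 -0.025 0 0 0;0 0 0 0 0 0 0;0 0 0 0 0 0 0'
python3 -c "
from h import *
c=cam('wrist');im=arm.get_image('wrist').copy()
print([(d['position'],d['conf']) for d in arm.landmark_of('clip_mid','wrist')])
Rb=Ro.from_euler('z',-.292)*Ro.from_euler('y',-30,degrees=True)
P=Rb.apply([(0,-15,25),(0,15,25),(-21,-15,74),(-21,15,74),(21,-15,74),(21,15,74),(0,22,0)])+[585.4,-343.8,85]
for p in proj(c,P): cv2.circle(im,tuple(np.round(p).astype(int)),1,(255,0,0),-1)
cv2.imwrite('pics/w7.png',cv2.resize(im[100:310,140:420,::-1],(800,600),interpolation=cv2.INTER_CUBIC))
"
```

```text
clock: 12.23
position: [480.6, -310.2, 277.0]
eef_rot: [2.618, 0.0, 1.279]
force: [0.5, -0.3, -0.8]
finger_gap: 76.5
grip_force: 0.0
clock: 12.73
position: [442.2, -298.9, 347.4]
eef_rot: [2.616, 0.002, 1.278]
force: [0.5, -0.4, -0.4]
finger_gap: 88.4
grip_force: 0.0
[([283.0, 215.6], 0.6), ([261.8, 53.6], 0.59)]
```

View pics/w7.png

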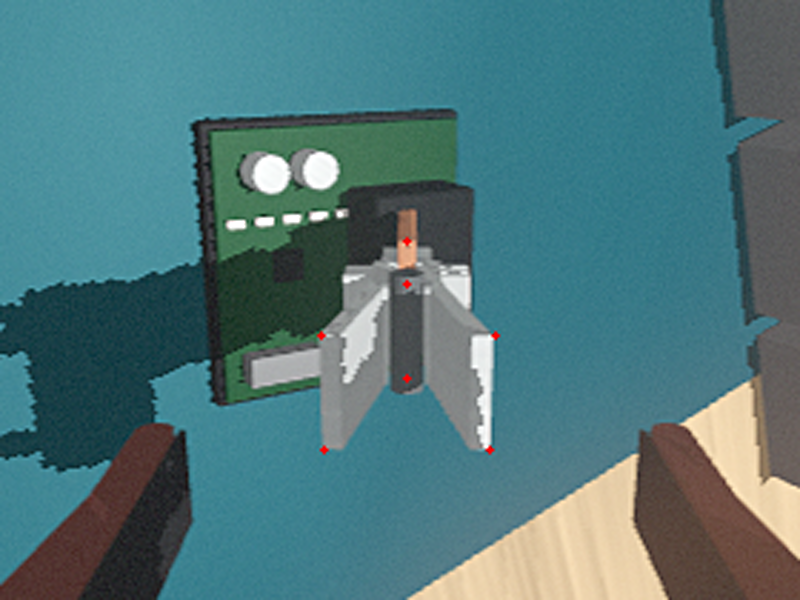

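```bash
python3 -m pendant '1 0 0 -0.03 0 0 0;1 0 0 -0.03 0 0 0;1 0 0 0 0.1047 0 0;1 0 0 0 0.1047 0 0;1 0 0 0 0.1047 0 0;1 0 0 0 0.1047 0 0;1 0 0 0 0.1047 0 0;1 0 0 0 0 0 -0.1125;1 0 0 0 0 0 -0.1125;1 0 0 0 0 0 -0.1125;1 0 0 0 0 0 -0.1125;1 0 0 0 0 0 0'
python3 -c "
from h import *
s=arm.read_state();R=Ro.from_euler('xyz',s['eef_rot']);print(R.inv().apply(np.array([590,231,395])-s['position']))"
```

```text
clock: 13.83
position: [414.0, -289.9, 396.6]
eef_rot: [-3.14, -0.002, 1.733]
force: [-0.3, -0.7, -0.2]
finger_gap: 11.5
grip_force: 0.0
[485.5627097  258.04499264   2.32247618]
```

```bash
python3 -m pendant '1 0.0347 0.0184 0 0 0 0;1 0.0347 0.0184 0 0 0 0;1 0.0347 0.0184 0 0 0 0;1 0.0347 0.0184 0 0 0 0;1 0.0347 0.0184 0 0 0 0;1 0.0347 0.0184 0 0 0 0;1 0.0347 0.0184 0 0 0 0;1 0.0347 0.0184 0 0 0 0;1 0.0347 0.0184 0 0 0 0;1 0.0347 0.0184 0 0 0 0;1 0.0347 0.0184 0 0 0 0;1 0.0347 0.0184 0 0 0 0'
python3 -m pendant '1 0.0347 0.0184 0 0 0 0;1 0.0347 0.0184 0 0 0 0;1 0 0 0 0 0 0;1 0 0 0 0 0 0;1 0 0 0 0 0 0'
python3 - <<'E'
from h import *
c=cam("wrist");im=arm.get_image("wrist");cv2.imwrite("pics/w8.png",im[:,:,::-1])
np.savez("w8.npz",K=c[0],R=c[1],o=c[2])
for t,z in (("ball_a_tip",99),("plain_a_tip",99),("console",0)):
    for d in arm.landmark_of(t,"wrist"): print(t,np.round(d["position"],1),round(d["conf"],2),np.round(atz(c,d["position"],z),1),np.round(atz(c,d["position"],125),1))
E
```

```text
clock: 14.83
position: [566.5, 158.3, 396.9]
eef_rot: [-3.14, -0.0, 1.725]
force: [1.1, -0.8, -0.8]
finger_gap: 0.1
grip_force: 0.0
clock: 15.25
position: [591.2, 230.2, 396.8]
eef_rot: [-3.139, 0.001, 1.728]
force: [0.4, -0.5, 0.2]
finger_gap: 0.6
grip_force: 0.0
ball_a_tip [233.6 119.5] 0.66 [536.  299.6  99. ] [539.9 300.7 125. ]
console [293.  178.9] 0.65 [599.2 238.3   0. ] [592.  262.6 125. ]
console [135.8 368.7] 0.24 [417.9 -76.8   0. ] [470.8  52.  125. ]
```

View pics/w8.png

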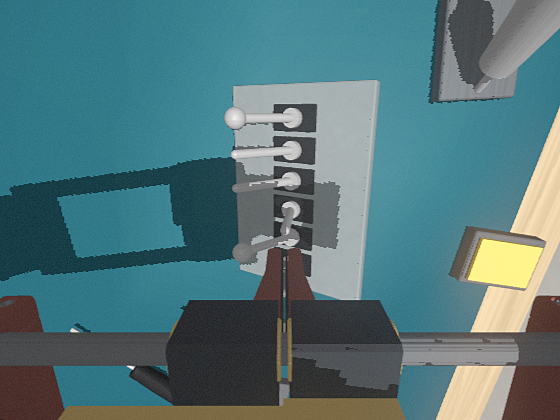

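Run:
```python
from h import *
from scipy.optimize import least_squares
w=np.load("w8.npz");c=(w["K"],w["R"],w["o"])
L=np.array([(-52.5,75,98.9),(-52.5,-45,98.9),(-75,106,22),(75,106,97),(75,-106,97)],float)
px=np.array([(233.8,118),(242.2,253),(233,86),(380,81),(361,299)],float)
f=lambda p:(proj(c,Ro.from_euler("z",p[2]).apply(L)+[p[0],p[1],0])-px).ravel()
s=least_squares(f,[599,235,.15],loss="soft_l1");print(s.x,np.round(s.fun.reshape(-1,2),1))
for p in px[:2]:print(atz(c,p,98.9))
R=Ro.from_euler("z",s.x[2])
st=arm.read_state();Rt=Ro.from_euler("xyz",st["eef_rot"])
for y in(75,-45):
    for x,z in((-82,160),(-82,93),(-24,103)):
        q=R.apply([x,y,z])+[s.x[0],s.x[1],0]
        T=q+[0,0,182]; print(y,x,z,"tip",np.round(q,1),"from here tool",np.round(Rt.inv().apply(T-st["position"]),1))
```

```text
[5.98799271e+02 2.33654735e+02 1.45926508e-01] [[ -0.2   0.7]
 [ -4.   -2.8]
 [-10.7  -0. ]
 [  9.1  -0.2]
 [  5.1   7.2]]
[536.04335304 300.77523074  98.9       ]
[557.51460955 179.26376515  98.9       ]
75 -82 160 tip [506.8 295.9 160. ] from here tool [ 79.3 -73.1  56. ]
75 -82 93 tip [506.8 295.9  93. ] from here tool [ 79.3 -73.  123. ]
75 -24 103 tip [564.1 304.4 103. ] from here tool [ 78.8 -15.1 113. ]
-45 -82 160 tip [524.2 177.2 160. ] from here tool [-40.7 -74.3  56.1]
-45 -82 93 tip [524.2 177.2  93. ] from here tool [-40.6 -74.2 123.1]
-45 -24 103 tip [581.6 185.6 103. ] from here tool [-41.2 -16.2 113. ]
```

Run:
```python
from h import *
from scipy.optimize import least_squares
w=np.load("w8.npz");c=(w["K"],w["R"],w["o"])
L=np.array([(-52.5,75,98.9),(-52.5,-45,98.9),(-65,106,22),(65,106,97),(65,-106,97)],float)
px=np.array([(233.8,118),(242.2,253),(233,86),(380,81),(361,299)],float)
f=lambda p:(proj(c,Ro.from_euler("z",p[2]).apply(L)+[p[0],p[1],0])-px).ravel()
s=least_squares(f,[599,235,.15],loss="soft_l1");print(s.x,np.round(s.fun.reshape(-1,2),1))
R=Ro.from_euler("z",s.x[2])
st=arm.read_state();Rt=Ro.from_euler("xyz",st["eef_rot"])
print("yaw err",s.x[2]+np.pi/2-st["eef_rot"][2])
for y in(75,-45):
    for x,z in((-82,160),(-82,93),(-24,103)):
        q=R.apply([x,y,z])+[s.x[0],s.x[1],0]
        T=q+[0,0,182]; print(y,x,z,"tip",np.round(q,1),"from here tool",np.round(Rt.inv().apply(T-st["position"]),1))
```

```text
[6.01631745e+02 2.34749339e+02 1.60266386e-01] [[ 2.1  0.8]
 [-0.2 -2.6]
 [ 0.3  0.4]
 [-1.2 -2.5]
 [-0.2  5.8]]
yaw err 0.004608801417321784
75 -82 160 tip [508.7 295.7 160. ] from here tool [ 78.8 -71.2  56. ]
75 -82 93 tip [508.7 295.7  93. ] from here tool [ 78.8 -71.2 123. ]
75 -24 103 tip [566. 305. 103.] from here tool [ 79.1 -13.2 113. ]
-45 -82 160 tip [527.9 177.2 160. ] from here tool [-41.2 -70.6  56. ]
-45 -82 93 tip [527.9 177.2  93. ] from here tool [-41.2 -70.6 123. ]
-45 -24 103 tip [585.1 186.5 103. ] from here tool [-40.9 -12.6 113. ]
```

```bash
python3 -m pendant '1 0.0263 -0.025 0 0 0 0;1 0.0263 -0.025 0 0 0 0;1 0.0263 -0.025 0 0 0 0;1 0 0 0.025 0 0 0;1 0 0 0.035 0 0 0;1 0 0 0.035 0 0 0;1 0 0 0.025 0 0 0;1 0 0 0 0 0 0;1 0 0 0 0 0 0'
python3 -m pendant '1 0 0.006 0 0 0 0;1 0 0.006 0 0 0 0;1 0 0.006 0 0 0 0;1 0 0.006 0 0 0 0;1 0 0.006 0 0 0 0;1 0 0.006 0 0 0 0;1 0 0.006 0 0 0 0;1 0 0.006 0 0 0 0;1 0 0.005 0 0 0 0;1 0 0 0 0 0 0;1 0 0 0 0 0 0'
python3 -c "
from h import *
im=arm.get_image('side');cv2.imwrite('pics/s2.png',cv2.resize(im[200:400,140:340,::-1],(600,600),interpolation=cv2.INTER_CUBIC))
print(arm.read_state()['wrist_torque'])"
```

```text
clock: 16.2
position: [504.7, 295.4, 277.5]
eef_rot: [-3.139, 0.001, 1.727]
force: [0.2, -0.6, 0.6]
finger_gap: 0.1
grip_force: 0.0
clock: 17.12
position: [532.7, 301.2, 276.5]
eef_rot: [-3.073, 0.004, 1.728]
force: [-82.8, -8.4, 64.9]
finger_gap: 0.7
grip_force: 43.9
[-1.4784103  14.81809877 -0.09497486]
```

```bash
python3 -m pendant '1 0 -0.015 0 0 0 0;1 0 -0.01 0 0 0 0;1 0 0 0 0 0 0'
python3 -c "
from h import *
print(arm.read_state()['wrist_torque'])
im=arm.get_image('side');cv2.imwrite('pics/s3.png',cv2.resize(im[200:400,140:340,::-1],(400,400),interpolation=cv2.INTER_CUBIC))
a=cv2.resize(cv2.imread('pics/s2.png'),(400,400));cv2.imwrite('pics/s23.png',np.hstack([a,cv2.imread('pics/s3.png')]))"
```

```text
clock: 17.42
position: [523.7, 299.5, 278.1]
eef_rot: [-3.121, 0.002, 1.729]
force: [-29.7, -2.4, 17.2]
finger_gap: 0.1
grip_force: 14.6
[-0.48364663  5.00153537 -0.00784168]
```

View pics/s23.png

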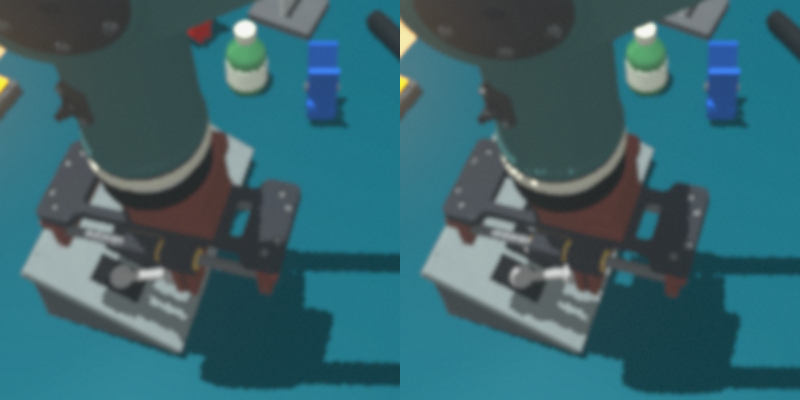

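```bash
python3 -m pendant '1 0 -0.03 0 0 0 0;1 0 -0.04 0 0 0 0;1 0 -0.04 0 0 0 0;1 0 0 0 -0.1047 0 0;1 0 0 0 -0.1047 0 0;1 0 0 0 -0.1047 0 0;1 0 0 0 -0.1047 0 0;1 0 0 0 -0.1047 0 0;1 0 0 0 0 0 0;1 0 0 0 0 0 0'
cat > tog.py <<'E'
from h import *
def start(yl,gap,o=(601.6,234.7),psi=.1603):
    R=Ro.from_euler("z",psi);n=np.array([.866,0,.5]);tz=np.array([.5,0,-.866])
    tip=np.array([-52.5,yl,98.9])-(22.5+gap)*n+10*tz
    T=R.apply(tip-182*tz)+[*o,0]
    s=arm.read_state();Q=Ro.from_euler("xyz",s["eef_rot"])
    Rt=R*Ro.from_matrix(np.c_[[0,1,0],n,tz])
    print(yl,np.round(T,1),"shift",np.round(Q.inv().apply(T-s["position"]),1),"rot",np.round((Q.inv()*Rt).as_rotvec(),3),s["force"])
if __name__=="__main__":start(75,6);start(-45,6)
E
python3 tog.py
```

```text
clock: 18.3
position: [425.3, 282.6, 279.1]
eef_rot: [2.65, 0.006, 1.726]
force: [0.3, -0.1, 0.1]
finger_gap: 0.4
grip_force: 0.0
75 [428.5 282.7 233.6] shift [ -0.2 -18.6  41.6] rot [-0.032  0.008 -0.002] [ 0.29891631 -0.06893506  0.12769575]
-45 [447.7 164.2 233.6] shift [-120.2  -18.4   42.5] rot [-0.032  0.008 -0.002] [ 0.29891631 -0.06893506  0.12769575]
```

```bash
python3 -m pendant '1 0 -0.0186 0 -0.03 0 0;1 0 0 0 0 0 0;1 0 0 0.014 0 0 0;1 0 0 0.014 0 0 0;1 0 0 0.0136 0 0 0;1 0 0 0 0 0 0;1 0 0 0 0 0 0'
python3 tog.py
python3 -m pendant '1 0 0.004 0 0 0 0;1 0 0.002 0 0 0 0;1 0 0.0065 -0.0022 0 0 0;1 0 0.0062 -0.0022 0 0 0;1 0 0.0067 -0.0008 0 0 0;1 0 0.0067 -0.0007 0 0 0;1 0 0 0 0 0 0'
```

```text
clock: 18.88
position: [431.7, 282.7, 233.9]
eef_rot: [2.623, 0.007, 1.723]
force: [-0.7, -0.7, 0.3]
finger_gap: 0.4
grip_force: 0.0
75 [428.5 282.7 233.6] shift [ 0.5 -2.8 -1.3] rot [-0.005  0.01  -0.003] [-0.7172389  -0.72675739  0.3355147 ]
-45 [447.7 164.2 233.6] shift [-119.5   -2.4   -0. ] rot [-0.005  0.01  -0.003] [-0.7172389  -0.72675739  0.3355147 ]
clock: 19.47
position: [455.7, 286.9, 256.3]
eef_rot: [2.621, 0.005, 1.724]
force: [-1.3, 0.6, 0.8]
finger_gap: 0.5
grip_force: 0.3
```

```bash
python3 -m pendant '1 0 0.0067 0.0008 0 0 0;1 0 0.0067 0.0008 0 0 0;1 0 0.0064 0.0022 0 0 0;1 0 0.0063 0.0022 0 0 0;1 0 0 0 0 0 0;1 0 0 0 0 0 0'
python3 -m pendant '1 0 0.002 0.001 0 0 0;1 0 0 0 0 0 0;1 0 0 0 0 0 0'
python3 -m pendant '1 0 0.002 0.001 0 0 0;1 0 0 0 0 0 0;1 0 0 0 0 0 0'
```

```text
clock: 19.97
position: [480.6, 290.8, 263.1]
eef_rot: [2.622, 0.006, 1.724]
force: [0.2, 0.5, -0.1]
finger_gap: 0.6
grip_force: 0.0
clock: 20.22
position: [482.5, 291.0, 262.8]
eef_rot: [2.622, 0.006, 1.724]
force: [-0.7, -0.5, 0.2]
finger_gap: 0.6
grip_force: 0.3
clock: 20.47
position: [483.6, 290.9, 262.3]
eef_rot: [2.625, 0.007, 1.724]
force: [-5.7, -0.5, 2.4]
finger_gap: 0.1
grip_force: 2.8
```

```bash
python3 -m pendant '1 0 0.002 0.001 0 0 0;1 0 0 0 0 0 0;1 0 0 0 0 0 0'
python3 -m pendant '1 0 0.001 0 0 0 0;1 0 0 0 0 0 0'
python3 -m pendant '1 0 -0.03 0 0 0 0;1 0 -0.04 0 0 0 0;1 0 0 -0.02 0 0 0;1 0 0 0 0 0 0'
python3 tog.py
python3 - <<'E'
from h import *
c=cam("wrist")
im=arm.get_image("wrist");cv2.imwrite("pics/w9.png",im[:,:,::-1])
for t in("ball_a_tip","plain_a_tip"):
    for d in arm.landmark_of(t,"wrist"): print(t,np.round(d["position"]),round(d["conf"],2))
R=Ro.from_euler("z",.1603)
print(proj(c,R.apply([(-7.4,75,124.8),(-52.5,75,98.9),(-52.5,-45,98.9)])+[601.6,234.7,0]))
E
```

```text
clock: 20.72
position: [484.4, 290.9, 262.0]
eef_rot: [2.627, 0.008, 1.724]
force: [-12.5, -0.4, 5.6]
finger_gap: 0.4
grip_force: 5.8
clock: 20.88
position: [484.7, 290.9, 262.1]
eef_rot: [2.629, 0.008, 1.724]
force: [-14.7, -0.9, 5.9]
finger_gap: 0.5
grip_force: 6.8
clock: 21.22
position: [431.3, 282.6, 254.7]
eef_rot: [2.621, 0.01, 1.724]
force: [0.1, 0.2, 0.7]
finger_gap: 0.6
grip_force: 0.0
75 [428.5 282.7 233.6] shift [  0.7 -12.8  16.9] rot [-0.003  0.013 -0.001] [0.05843441 0.16318459 0.66439585]
-45 [447.7 164.2 233.6] shift [-119.3  -12.7   18.4] rot [-0.003  0.013 -0.001] [0.05843441 0.16318459 0.66439585]
ball_a_tip [400. 255.] 0.96
[[402.21250012 256.2945732 ]
 [312.80255321 256.31102256]
 [308.15282968 412.16265542]]
```

View pics/w9.png

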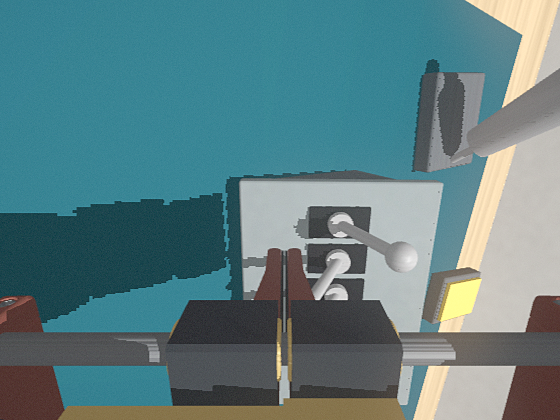

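```bash
python3 -m pendant '1 0 -0.0127 -0.03 0 0 0;1 0 0 -0.03 0 0 0;1 -0.03 0 0 0 0 0;1 -0.03 0 0 0 0 0;1 -0.03 0 0 0 0 0;1 -0.0305 0 0 0 0 0;1 0 0 0 0 0 0;1 0 0 0 0 0 0;1 0 0 0 0 0 0'
python3 tog.py
python3 - <<'E'
from h import *
c=cam("wrist");arm.get_image("wrist")
for t in("ball_a_tip","plain_a_tip"):
    for d in arm.landmark_of(t,"wrist"): print(t,np.round(d["position"]),round(d["conf"],2),np.round(atz(c,d["position"],98.9),1),np.round(atz(c,d["position"],124.8),1))
R=Ro.from_euler("z",.1603)
print(proj(c,R.apply([(-7.4,75,124.8),(-52.5,-45,98.9)])+[601.6,234.7,0]))
E
```

```text
clock: 22.12
position: [411.0, 163.8, 301.2]
eef_rot: [2.62, 0.008, 1.72]
force: [-0.6, -0.2, 0.2]
finger_gap: 0.3
grip_force: 0.0
75 [428.5 282.7 233.6] shift [115.5  -2.9  75.3] rot [-0.002  0.013 -0.006] [-0.56910668 -0.20157434  0.20765376]
-45 [447.7 164.2 233.6] shift [-4.5 -2.2 76.8] rot [-0.002  0.013 -0.006] [-0.56910668 -0.20157434  0.20765376]
ball_a_tip [401.  54.] 0.72 [606.4 317.9  98.9] [578.6 307.9 124.8]
plain_a_tip [319. 147.] 0.9 [544.6 242.9  98.9] [525.4 243.4 124.8]
plain_a_tip [375. 261.] 0.45 [626.7 149.4  98.9] [596.  163.1 124.8]
[[404.82353998  55.53178966]
 [319.32716522 228.78102883]]
```

```bash
python3 -m pendant '1 -0.005 -0.003 0.01 0 0 0;1 0 0 0.025 0 0 0;1 0 0 0.025 0 0 0;1 0 0 0.0165 0 0 0;1 0 0 0 0 0 0;1 0 0 0 0 0 0'
python3 tog.py
python3 -m pendant '1 0 0.004 0 0 0 0;1 0 0.002 0 0 0 0;1 0 0.0065 -0.0022 0 0 0;1 0 0.0062 -0.0022 0 0 0;1 0 0.0067 -0.0008 0 0 0;1 0 0.0067 -0.0007 0 0 0;1 0 0 0 0 0 0'
```

```text
clock: 22.77
position: [454.8, 172.7, 254.9]
eef_rot: [2.654, 0.019, 1.718]
force: [0.0, -0.9, -0.8]
finger_gap: 0.1
grip_force: 0.0
75 [428.5 282.7 233.6] shift [113.1 -17.7  12.3] rot [-0.036  0.023 -0.002] [ 0.01250953 -0.91051266 -0.7687258 ]
-45 [447.7 164.2 233.6] shift [ -6.9 -17.3  15.1] rot [-0.036  0.023 -0.002] [ 0.01250953 -0.91051266 -0.7687258 ]
clock: 23.35
position: [481.0, 176.1, 277.4]
eef_rot: [2.65, 0.019, 1.716]
force: [-2.1, -1.1, 3.1]
finger_gap: 1.0
grip_force: 1.2
```

Run:
```python
from h import *
s=arm.read_state();print(np.round(s["joint_pos"],2),s["force"])
Q=Ro.from_euler("xyz",s["eef_rot"]);tip=s["position"]+Q.apply([0,0,182])
R=Ro.from_euler("z",.1603);o=[601.6,234.7,0]
print("tip local",R.inv().apply(tip-o),"toolz",R.inv().apply(Q.apply([0,0,1])),"tooly",R.inv().apply(Q.apply([0,1,0])))
for n in("wrist","top","side"):
    c=cam(n);arm.get_image(n)
    for t in("ball_a_tip","plain_a_tip"):
        for d in arm.landmark_of(t,n): print(n,t,np.round(d["position"]),round(d["conf"],2))
    print(proj(c,R.apply([(-7.4,75,124.8),(-52.5,-45,98.9),(-7.4,-45,124.8),(-7.4,-15,124.8),(-7.4,-75,124.8)])+o).round())
```

```text
[ 0.24  0.33  2.05 -0.22  0.28  0.29] [-2.12239977 -1.05442315  3.10067659]
tip local [-42.51640897 -42.87541091 116.97981964] toolz [ 0.47192057 -0.02344503 -0.88132928] tooly [ 0.88151313 -0.00448184  0.47213824]
wrist plain_a_tip [248. 159.] 0.78
[[357.  34.]
 [256. 260.]
 [343. 261.]
 [346. 214.]
 [340. 304.]]
top ball_a_tip [418. 214.] 0.5
top ball_a_tip [152. 216.] 0.37
[[153. 216.]
 [207. 226.]
 [202. 207.]
 [190. 209.]
 [214. 204.]]
side ball_a_tip [198. 323.] 0.48
side plain_a_tip [236. 304.] 0.58
side plain_a_tip [326. 124.] 0.57
[[196. 321.]
 [248. 275.]
 [223. 262.]
 [217. 275.]
 [229. 249.]]
```

```bash
python3 -m pendant '1 0 -0.01 -0.02 0 0 0;1 0 0 -0.03 0 0 0;1 0 0 -0.03 0 0 0;1 0 0 0 0.1 0 0;1 0 0 0 0.1 0 0;1 0 0 0 0 0 0;1 0 0 0 0 0 0'
cat > tog2.py <<'E'
from h import *
def start(yl,gap,b,o=(601.6,234.7),psi=.1603):
    R=Ro.from_euler("z",psi);n=np.array([np.cos(b),0,np.sin(b)]);tz=np.array([np.sin(b),0,-np.cos(b)])
    ball=lambda th:np.array([-3-60*np.sin(th),yl,65+60*np.cos(th)])
    s=arm.read_state();Q=Ro.from_euler("xyz",s["eef_rot"])
    Rt=R*Ro.from_matrix(np.c_[[0,1,0],n,tz])
    tip=ball(.9736)-(22.5+gap)*n+10*tz;T=R.apply(tip-182*tz)+[*o,0]
    print(np.round(T,1),"shift",np.round(Q.inv().apply(T-s["position"]),1),"rot",np.round((Q.inv()*Rt).as_rotvec(),3),np.round(s["joint_pos"],2))
    th=np.linspace(.9736,.0736,9);B=np.array([ball(t) for t in th]);D=np.diff(B,axis=0);print(np.round(np.c_[D@n,D@tz],1).tolist())
    tipn=R.inv().apply(s["position"]+Q.apply([0,0,182])-[*o,0]);print("tip local",np.round(tipn,1))
if __name__=="__main__":
    start(-45,6,np.radians(17))
    c=cam("wrist");arm.get_image("wrist")
    for t in("ball_a_tip","plain_a_tip"):
        for d in arm.landmark_of(t,"wrist"): print(t,np.round(d["position"]),round(d["conf"],2))
    print(proj(c,Ro.from_euler("z",.1603).apply([(-52.5,-45,98.9),(-7.4,-45,124.8),(-7.4,-15,124.8),(-52.5,15,98.9),(-7.4,75,124.8)])+[601.6,234.7,0]).round())
E
python3 tog2.py
```

```text
clock: 24.38
position: [434.9, 170.5, 341.9]
eef_rot: [2.849, 0.019, 1.716]
force: [0.4, -1.3, -0.5]
finger_gap: 0.6
grip_force: 0.0
[480.3 169.5 254.9] shift [-5.9 17.8 96.3] rot [-0.005  0.023 -0.009] [ 0.25  0.18  1.98 -0.07  0.69  0.15]
[[5.5, -3.9], [5.9, -3.3], [6.2, -2.6], [6.5, -1.9], [6.6, -1.1], [6.7, -0.4], [6.7, 0.4], [6.7, 1.1]]
tip local [-122.5  -40.8  167.6]
ball_a_tip [427.  55.] 0.58
plain_a_tip [344. 145.] 0.96
[[342. 220.]
 [409. 225.]
 [414. 188.]
 [346. 146.]
 [430.  57.]]
```

Run:
```python
from h import *
im=arm.get_image("wrist");g=cv2.medianBlur(cv2.cvtColor(im,cv2.COLOR_RGB2GRAY),3)
h=cv2.HoughCircles(g[0:290,300:480],cv2.HOUGH_GRADIENT,1,10,param1=60,param2=10,minRadius=8,maxRadius=15)
print(h+[300,0,0] if h is not None else None)
for t in("ball_a_tip","plain_a_tip"):
    for d in arm.trace(t,"wrist"): print(t,np.round(d["position"]),round(d["conf"],2),d["pixels"].sum())
for n in("top","side"):
    arm.get_image(n)
    for d in arm.landmark_of("ball_a_tip",n)+arm.trace("ball_b",n): print(n,np.round(d["position"]),round(d["conf"],2))
print(g[205:245:3,320:440:5])
```

```text
[[[375.5        172.5          9.60000038]
  [433.5         52.5         13.19999981]
  [379.5        139.5         10.60000038]
  [381.5        103.5         11.80000019]
  [388.5         67.5         14.39999962]
  [387.5        226.5         11.        ]
  [369.5        233.5          8.39999962]
  [373.5        204.5          9.39999962]
  [362.5         96.5          9.60000038]]]
ball_a_tip [423.  60.] 0.81 1078
plain_a_tip [360. 143.] 0.78 401
top [150. 216.] 0.41
top [216. 209.] 0.31
top [157. 219.] 0.56
top [207. 214.] 0.41
side [199. 322.] 0.67
side [232. 269.] 0.68
side [197. 326.] 0.64
[[110 109 109 110 108 105  60  61  62 127 117 119 201  67  72  71 175 173
  174 177 174 176 176 177]
 [107 109 108 106 174 178  66  71  64 124 170 117 145  70  73  71 175 172
  175 177 176 176 177 176]
 [174 106 108 173 172 152  63  68  68  65 206 114 125  69  74  69 174 172
  175 177 176 175 175 176]
 [172 174 174 171 172 174 174 176 173 132 131 117 120 125  72  69 174 174
  174 175 176 175 176 177]
 [171 172 171 171 173 173 154 174 172 174 175 171 118 141 169 172 172 174
  173 174 175 177
[... 219 characters left out ...]
73 174 173 173 173  69  69  61 142 197 147 144 185 218 214 175 175
  174 175 176 176 176 176]
 [174 172 173 173 177 105  64  63  56 207 202 190 150 186 215 215 173 175
  175 175 178 177 177 176]
 [174 172 174 173 105 107  58  62  60 124 117 142 141 184 208 211 173 174
  176 175 176 176 177 176]
 [173 172 174 175 177 107  59  58  62 128 119 119 127 179 202 178 173 176
  176 177 177 177 176 176]
 [173 173 174 174 177 152  68  69  60 173 179 118 122  79  67 175 176 177
  177 176 177 177 176 177]
 [172 171 172 173 176 176 153  81  64  90 202 116 118 127  68 174 175 176
  174 176 178 177 176 176]
 [173 172 172 175 173 174 172 174 175 175 175 175 118 119 120 176 174 174
  175 176 178 177 176 178]]
```

Run:
```python
from h import *
s=arm.read_state();Q=Ro.from_euler("xyz",s["eef_rot"])
R=Ro.from_euler("z",.1603);o=[601.6,234.7,0];ball=lambda th:np.array([-3-60*np.sin(th),-45,65+60*np.cos(th)])
w,sd=cam("wrist"),cam("side")
for th in np.arange(.1,1,.1):
    P=R.apply(ball(th))+o;print(round(th,2),np.round(ball(th)),proj(w,P).round(),proj(sd,P).round())
b=np.radians(17);n=np.array([np.cos(b),0,np.sin(b)]);tz=np.array([np.sin(b),0,-np.cos(b)])
for th in(.45,.35):
    T=R.apply(ball(th)-30.5*n+10*tz-182*tz)+o;print(th,"shift",np.round(Q.inv().apply(T-s["position"]),1))
    d=ball(.0736)-ball(th);print("to on",d@n,d@tz)
```

```text
0.1 [ -9. -45. 125.] [[410. 225.]] [[224. 262.]]
0.2 [-15. -45. 124.] [[403. 226.]] [[227. 263.]]
0.3 [-21. -45. 122.] [[395. 226.]] [[230. 264.]]
0.4 [-26. -45. 120.] [[387. 226.]] [[233. 265.]]
0.5 [-32. -45. 118.] [[379. 225.]] [[236. 267.]]
0.6 [-37. -45. 115.] [[371. 225.]] [[239. 268.]]
0.7 [-42. -45. 111.] [[364. 224.]] [[241. 270.]]
0.8 [-46. -45. 107.] [[356. 223.]] [[244. 272.]]
0.9 [-50. -45. 102.] [[349. 221.]] [[246. 274.]]
0.45 shift [-6.1 45.4 83.5]
to on 22.437241869876654 0.7835119985196645
0.35 shift [-6.  51.4 82.8]
to on 16.47170875171653 1.4019168936727378
```

```bash
python3 -m pendant '1 -0.006 0 0.01 0 0 0;1 0 0 0.025 0 0 0;1 0 0 0.025 0 0 0;1 0 0 0.0235 0 0 0;1 0 0.015 0 0 0 0;1 0 0.02 0 0 0 0;1 0 0.01 0 0 0 0;1 0 0 0 0 0 0;1 0 0 0 0 0 0'
python3 tog2.py | grep tip
```

```text
clock: 25.73
position: [501.4, 172.9, 274.8]
eef_rot: [2.853, 0.019, 1.716]
force: [0.2, -0.1, 0.4]
finger_gap: 0.7
grip_force: 0.0
tip local [-56.9 -49.1 100.3]
ball_a_tip [411.   8.] 0.66
plain_a_tip [287. 148.] 0.91
```

```bash
python3 -m pendant '1 0.003 0.006 0 0 0 0;1 0 0.006 0 0 0 0;1 0 0.006 0 0 0 0;1 0 0.006 0 0 0 0;1 0 0 0 0 0 0;1 0 0 0 0 0 0'
python3 -m pendant '1 0 0.004 0.001 0 0 0;1 0 0 0 0 0 0;1 0 0 0 0 0 0'
python3 -m pendant '1 0 0.003 0 0 0 0;1 0 0 0 0 0 0;1 0 0 0 0 0 0'
python3 tog2.py | grep tip
```

```text
clock: 26.38
position: [524.2, 179.5, 281.5]
eef_rot: [2.852, 0.019, 1.716]
force: [-0.6, -0.1, 0.3]
finger_gap: 0.5
grip_force: 0.0
clock: 26.63
position: [527.8, 180.0, 281.4]
eef_rot: [2.853, 0.019, 1.716]
force: [-0.5, 0.1, 0.8]
finger_gap: 0.3
grip_force: 0.1
clock: 26.88
position: [530.5, 180.4, 282.3]
eef_rot: [2.853, 0.019, 1.716]
force: [-0.4, -0.6, -0.7]
finger_gap: 0.5
grip_force: 0.4
tip local [-27.1 -46.4 107.8]
ball_a_tip [337.  11.] 0.71
plain_a_tip [226. 156.] 0.93
```

```bash
python3 -m pendant '1 0 0.003 0 0 0 0;1 0 0 0 0 0 0;1 0 0 0 0 0 0'
python3 -m pendant '1 0 0.002 0 0 0 0;1 0 0 0 0 0 0;1 0 0 0 0 0 0'
python3 -m pendant '1 0 0.002 0 0 0 0;1 0 0 0 0 0 0;1 0 0 0 0 0 0'
```

```text
clock: 27.28
position: [533.5, 180.9, 283.2]
eef_rot: [2.853, 0.019, 1.716]
force: [-1.3, -0.5, -1.7]
finger_gap: 0.6
grip_force: 0.5
clock: 27.53
position: [534.3, 181.0, 283.3]
eef_rot: [2.856, 0.019, 1.716]
force: [-4.6, -0.5, 1.3]
finger_gap: 0.7
grip_force: 2.4
clock: 27.78
position: [535.0, 181.1, 283.4]
eef_rot: [2.859, 0.019, 1.716]
force: [-9.5, -0.7, 3.1]
finger_gap: 0.6
grip_force: 4.1
```

On-stop reached (force rising like for ball A). One firmer push, then retreat and check all levers and the clip numerically.

```bash
python3 -m pendant '1 0 0.002 0 0 0 0;1 0 0 0 0 0 0;1 0 0 0 0 0 0'
python3 -m pendant '1 0 -0.03 0 0 0 0;1 0 -0.03 0 0 0 0;1 0 0 -0.04 0 0 0;1 0 0 -0.04 0 0 0;1 0 0 -0.04 0 0 0;1 0 0 0 0 0 0;1 0 0 0 0 0 0'
python3 -m pendant '1 -0.04 0 0 0 0 0;1 -0.04 0 0 0 0 0;1 -0.04 0 0 0 0 0;1 -0.04 0 0 0 0 0;1 0 0 0 0 0 0;1 0 0 0 0 0 0'
python3 - <<'E'
from h import *
R=Ro.from_euler("z",.1603);o=[601.6,234.7,0]
P=R.apply([(-7.4,75,124.8),(-52.5,45,98.9),(-52.5,15,98.9),(-7.4,-15,124.8),(-7.4,-45,124.8),(-7.4,-75,124.8)])+o
Rb=Ro.from_euler('z',-.292)*Ro.from_euler('y',-30,degrees=True);hp=Rb.apply([0,0,25])+[585.4,-343.8,85]
for n in("side","top","wrist"):
    c=cam(n);im=arm.get_image(n);cv2.imwrite(f"pics/end_{n}.png",im[:,:,::-1]);print(n,"expected",proj(c,P).round().tolist(),"clip",proj(c,hp).round())
    for t in("ball_a_tip","plain_a_tip","clip_mid","spool_center","flux_center","driver_mid"):
        print(t,[(np.round(d["position"]).tolist(),round(d["conf"],2)) for d in arm.landmark_of(t,n)])
E
```

```text
clock: 28.03
position: [535.7, 181.2, 283.5]
eef_rot: [2.862, 0.019, 1.716]
force: [-13.8, -1.8, 5.5]
finger_gap: 0.5
grip_force: 5.8
clock: 28.62
position: [449.3, 170.7, 386.2]
eef_rot: [2.844, 0.018, 1.716]
force: [-0.4, -0.2, -0.6]
finger_gap: 0.2
grip_force: 0.0
clock: 29.12
position: [472.0, 9.5, 384.8]
eef_rot: [2.854, 0.019, 1.711]
force: [-0.9, 0.4, 0.1]
finger_gap: 0.3
grip_force: 0.0
side expected [[196.0, 321.0], [231.0, 319.0], [237.0, 304.0], [217.0, 275.0], [223.0, 262.0], [229.0, 249.0]] clip [[334. 118.]]
ball_a_tip [([197.0, 319.0], 0.63)]
plain_a_tip [([284.0, 207.0], 0.75), ([235.0, 304.0], 0.42)]
clip_mid [([298.0, 242.0], 0.88), ([235.0, 204.0], 0.86), ([219.0, 316.0], 0.71), ([297.0, 161.0], 0.63), ([249.0, 176.0], 0.59)]
spool_center [([254.0, 153.0], 0.86)]
flux_center [([263.0, 225.0], 0.56)]
driver_mid [([354.0, 235.0], 0.63)]
top expected [[153.0, 216.0], [171.0, 233.0], [183.0, 231.0], [190.0, 209.0], [202.0, 207.0], [214.0, 204.0]] clip [[418. 214.]]
ball_a_tip [([151.0, 216.0], 0.63)]
plain_a_tip [([182.0, 231.0], 0.48)]
clip_mid [([316.0, 172.0], 0.8), ([363.0, 204.0], 0.76), ([419.0, 216.0], 0.65), ([283.0, 178.0], 0.49)]
spool_center [([354.0, 161.0], 0.93), ([267.0, 211.0], 0.26)]
flux_center [([268.0, 210.0], 0.41)]
driver_mid []
wrist expected [[404.0, -222.0], [319.0, -144.0], [318.0, -89.0], [390.0, -47.0], [386.0, 2.0], [382.0, 47.0]] clip [[257. 492.]]
ball_a_tip []
plain_a_tip []
clip_mid [([369.0, 286.0], 0.67), ([367.0, 227.0], 0.64), ([230.0, 172.0], 0.63), ([297.0, 369.0], 0.53)]
spool_center []
flux_center [([311.0, 187.0], 0.74)]
driver_mid [([135.0, 245.0], 0.86)]
```

```bash
python3 -m pendant '1 0.035 0 -0.01 0 0 0;1 0.035 0 -0.01 0 0 0;1 0.035 0 -0.01 0 0 0;1 0 0 0 0 0 0;1 0 0 0 0 0 0;1 0 0 0 0 0 0'
python3 - <<'E'
from h import *
R=Ro.from_euler("z",.1603);o=[601.6,234.7,0]
P=R.apply([(-7.4,75,124.8),(-52.5,45,98.9),(-52.5,15,98.9),(-7.4,-15,124.8),(-7.4,-45,124.8),(-7.4,-75,124.8)])+o
c=cam("wrist");im=arm.get_image("wrist");E=proj(c,P);print(E.round().tolist())
for t in("ball_a_tip","plain_a_tip"):
    print(t,[(np.round(d["position"]).tolist(),round(d["conf"],2)) for d in arm.landmark_of(t,"wrist")],[(np.round(d["position"]).tolist(),round(d["conf"],2)) for d in arm.trace(t[:-4],"wrist")])
x,y=(E[4]-70).astype(int);y=max(y,0)
g=cv2.medianBlur(cv2.cvtColor(im,cv2.COLOR_RGB2GRAY),3)[y:y+140,x:x+140]
h=cv2.HoughCircles(g,cv2.HOUGH_GRADIENT,1,8,param1=60,param2=11,minRadius=8,maxRadius=14);print((h+[x,y,0]).round().tolist())
for th in(.07,.12,.2):print(th,proj(c,R.apply([-3-60*np.sin(th),-45,65+60*np.cos(th)])+o).round(1))
E
```

```text
clock: 30.67
position: [447.4, 115.1, 412.5]
eef_rot: [2.853, 0.019, 1.717]
force: [-0.0, -1.0, 0.6]
finger_gap: 0.5
grip_force: 0.0
[[376.0, -9.0], [312.0, 37.0], [311.0, 74.0], [368.0, 109.0], [365.0, 143.0], [363.0, 174.0]]
ball_a_tip [] [([353.0, 4.0], 0.81), ([357.0, 140.0], 0.74)]
plain_a_tip [([309.0, 70.0], 0.64)] [([325.0, 77.0], 0.78), ([353.0, 106.0], 0.75), ([323.0, 41.0], 0.6), ([348.0, 171.0], 0.49), ([309.0, 259.0], 0.28)]
[[[338.0, 136.0, 8.0], [340.0, 108.0, 8.0], [364.0, 142.0, 8.0], [338.0, 164.0, 8.0], [340.0, 76.0, 9.0]]]
0.07 [[365.6 142.6]]
0.12 [[362.6 142.6]]
0.2 [[357.6 142.8]]
```

```bash
python3 -c "
from cell import arm
print(arm.hand_in())"
```

```text
the job is handed in; nothing more can be done
None
```

The job is handed in at about 31 s. The clip sits centred and in line on the tab at half jaw depth, and both ball toggles are on. The plain toggles and bystanders read unchanged, except that the driver was only checked in two of three cameras. Two slips: ball A jammed on the first push, with about 105 N at the wrist before I backed off, and I viewed 12 pictures instead of 10.

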